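Lock the slicer's depth stop with its second nut

ROBOT

A 6-joint arm with a two-finger parallel gripper is mounted at the origin on the work surface. World frame = base frame: x ahead of the robot, y to its left, z up, the work surface at z = 0. Lengths are in m, angles in rad, forces in N, time in s.
With the tool pointing down it reaches from about 0.25 to 0.775 m from the base axis. Payload 4 kg.
Tool frame: the origin (TCP) lies at the very end of the fingers, on their centre line; the grasp point (between the pads) lies 19 mm behind it; z points along the fingers, y is the direction in which the jaws open and shut (so a half turn about z gives the same grasp; the last joint's range is limited). The gripper opens to 94 mm and grips with 3 to 60 N. Pads are 16 mm wide; open, the fingers measure 119 mm over their backs; the gripper's body (75 mm by 177 mm) begins 78 mm behind the grasp point.
Start: joints at [-0.103, 0.087, 1.371, -0, 1.684, -0.103], TCP at [0.55, -0, 0.206] pointing down, gripper open.
Joint ranges: [-3.1, 3.1], [-0.76, 2.03], [0.27, 2.55], [-1.08, 4.22], [0.17, 2.65], [-2.57, 2.57]. Speed limits (rad/s): [2.79, 2.79, 3.14, 3.14, 3.14, 3.14].

INTERFACE

Orientations are given as [roll, pitch, yaw] about the fixed x, y, z axes, in that order (R = Rz(yaw) Ry(pitch) Rx(roll)).
In Python, from bench import robot, snapshot, calibration gives the robot as it stands. The module is installed in compiled form; this text tells all that it offers.
- The arm moves only by the tool servo_tool, never from a script. Its argument "series" is text: rows parted by semicolons, each of 5 numbers parted by spaces: the closure, from -1 (fully open) to 1 (shut), then the shift along the tool's x, y, z in cm, then the turn about the tool's z in rad. A call has 1 to 20 rows; each row is the pose to reach, as a shift and turn from the pose commanded when the call began, along the tool's axes at that moment; what a row does not reach only later rows make up. A row lasts 1/12 s, in which the tool goes at most 41.7 mm and 7.16 degrees, less where a joint would pass 70% of its speed; a pose out of reach is approached as far as the arm can. A call with a gripper value outside its range is refused whole. The fingers move at their own pace and stop on an object; the grip force is fixed at half the most. Time passes only in rows, so rows that repeat a pose let the fingers close. It gives the time, the measured TCP pose, the force and the opening at its end, in the units of the state.
- robot.get_obs(): the state, without advancing time (a new reading comes with each control period).
- snapshot(name): name is "scene" or "side" or "wrist"; returns (picture, depth): 420x560x3 uint8, red, green, blue; 420x560 float32, m along the optical axis (not along the pixel's ray), 0 where there is no reading.
- calibration(name): a dict with "fx", "fy", "cx", "cy" (pixels), "rvec" (rotation vector, rad) and "tvec" (3), from world to camera coordinates, as OpenCV has them; the wrist camera has in their place "tool_from_camera" (4x4, takes a point from camera to tool coordinates, whose origin is the TCP and whose axes are the flange's). Camera axes: x right, y down, z forward; pixel columns grow to the right and rows downward; lengths in m; the calibration is good to about 2 mm. A picture is of the moment at which its call begins: read the wrist's pose just before it. calibration takes no time and is no camera call.
- robot.close_job(): hands the job in, once; it reports no verdict.
The state is a dict: "time": time; "joint_positions": joint angles; "qvel": joint speeds; "joint_torque": joint torques, N m; "tool_pos": TCP position; "ee_rot": TCP orientation; "wrist_force": force on the tool from outside, world axes, zero at the start; "wrist_torque": the same for the moment, N m; "width": finger opening in m.
Only numpy, scipy, OpenCV 4.12 (cv2) and the standard library are available. Lean on these libraries where they do the work, as an engineer would, in place of code of your own. Each camera call takes 0.05 s, during which the arm holds its last target. There are 200 camera calls.

TASK

The slicer's depth stop is set by the nut already on its threaded post; lock it. Take the large hexagon nut that stands on edge in the trough, lay it down so that you can take it again round its flats, then screw it down the post and tighten it firmly against the setting nut so that it stays jammed when you let go. Do not shift the setting nut up or down the post, and leave everything else on the table where it is.

Things in the scene. Friction and masses are not known exactly. Their poses are not given: they have to be found in the camera images.
- lock_nut_center (a point): Centre of the lock nut: the large dark steel hexagon nut, 50 mm across the flats (58 over the corners), 20 mm thick, 130 to 210 g, with a 29 mm threaded bore. Its own y axis is the bore; its flats face along its own +z and -z and every 60 degrees round from there. It works either way up.
- lock_nut: The same lock nut; this origin is the middle of the flat it stands on at the start, 25 mm from its centre. It starts on edge in the trough, bore level and square to the trough's length, centre 29 mm above the table, beside a smaller hexagon nut and a square nut, in any order. Above the trough's lips its two faces are free. Leaned over by more than about 22 degrees, it topples flat.
- post_top (a point): Tip of the slicer's fixed upright threaded steel post, 93 mm above the table, on its axis. Its top 12 mm are a smooth nose: 8 mm wide at the tip, widening over 8 mm to 18 mm, then straight. Laid over it without turning, the lock nut rests with its centre 6 to 16 mm below the tip, level to within a few degrees.
- post_thread (a point): Top of the post's thread, on the axis, 81 mm above the table. Coarse, right-handed, two starts, 27 mm over the crests, 20 mm lead: clockwise from above sends the lock nut down 3.3 mm per 60 degrees, with about 1.5 mm of play. It turns freely and never runs back; when it meets the setting nut the torque climbs within a few degrees, and 0.3 to 0.8 N m jams it properly.
- set_nut: The setting nut: small dark steel hexagon nut already on the post, 38 mm across the flats, 14 mm thick; origin at the middle of its underside. It is stiff and does not turn; it holds its height, which varies by 4 mm from start to start.
- set_nut_top (a point): Centre of the top face of the setting nut, on the post's axis, 62 to 66 mm above the table. The lock nut sits on it with its centre 10 mm higher.
- slicer: The slicer: fixed steel base 200 x 110 x 22 mm on the table. Its origin is on the table under the post; the base reaches from 55 mm behind to 145 mm ahead of the post along its own x, and 55 mm to either side. A white slicing grid, up to 42 mm above the table, covers the part from 55 to 135 mm ahead of the post. Round the post above 35 mm height nothing stands within 50 mm except the setting nut.
- board: Fixed brown cutting board, 240 (its own x) x 180 x 15 mm; origin at the middle of its underside on the table, top 15 mm above the table. A spoon lies across its far end; the rest of its top is clear and can serve for laying things down.
- trough: Fixed aluminium trough, 216 mm long (its own y) x 45 mm wide, floor 4 mm above the table, two lips 6 mm thick and 16 mm above the table, 23 mm apart; origin on the table under its middle. The nuts stand in it 69 mm apart.
- square_nut_center (a point): Centre of the square dark steel nut, 42 mm wide, 20 mm thick, standing in the trough. Not for this post.
- small_nut_center (a point): Centre of the small loose dark steel hexagon nut, 34 mm across the flats, 20 mm thick, standing in the trough. Not for this post.
- spoon_mid (a point): A point on the metal spoon, 170 mm long, lying across the far end of the board.
- spice_jar_center (a point): Centre of a spice jar, 44 mm wide, 95 mm high, standing beyond the board.
- oil_bottle_center (a point): Centre of an oil bottle, 60 mm wide, 190 mm high, standing beyond the board.
- cup_center (a point): Centre of a white cup, 72 mm wide, 75 mm high, at the near side of the table.
- tub_center (a point): Centre of a white tub with lid, 60 mm wide, 55 mm high, at the near side of the table.
Mind the look-alikes: they are no part of the job. Leave any green look-alike of the slicer alone.

How it is judged:
By the outcome, as a careful person would: the job done as asked, in the order asked, and still so for the second after the job is handed in, with the robot touching nothing.
It also fails if it takes over 72 s, if anything falls off the work surface, if the arm or the gripper's body presses on something with over 40 N, if the wrist force passes 120 N, or if a joint passes its speed limit or range.

## Working session

There is one attempt and no reset: what is moved stays moved. The work goes in short steps, Python scripts to look and compute and a tool call to move; the robot and the scene stay as the last step left them, time stands still between calls to the robot, and variables do not carry over. Pictures are saved under pics/ and viewed, about 8 in all and at most 12, crops included, and the job is handed in when it is done.

Besides the shell and the picture viewer there is one more tool, called as name(argument=value, ...) on one line, values as JSON. servo_tool: Moves the arm, as the interface text tells. Its arguments: {"type":"object","properties":{"series":{"type":"string"}},"required":["series"]}

```bash
mkdir -p pics; cat > h.py <<'E'
import numpy as np, cv2
from scipy.spatial.transform import Rotation as R
from bench import robot, snapshot, calibration
def cam(name,obs=None):
    c=calibration(name)
    if name=="wrist":
        T=np.eye(4); T[:3,:3]=R.from_euler('xyz',obs["ee_rot"]).as_matrix() if len(obs["ee_rot"])==3 else R.from_quat(obs["ee_rot"]).as_matrix()
        T[:3,3]=obs["tool_pos"]; W=T@np.array(c["tool_from_camera"])
    else:
        M=np.eye(4); M[:3,:3]=cv2.Rodrigues(np.array(c["rvec"],float))[0]; M[:3,3]=np.ravel(c["tvec"]); W=np.linalg.inv(M)
    return c,W
def world(c,W,u,v,d):
    p=np.array([(u-c["cx"])/c["fx"]*d,(v-c["cy"])/c["fy"]*d,d,1.]); return (W@p)[:3]
def cloud(c,W,D):
    v,u=np.mgrid[:D.shape[0],:D.shape[1]]
    P=np.stack([(u-c["cx"])/c["fx"]*D,(v-c["cy"])/c["fy"]*D,D],-1)
    X=P@W[:3,:3].T+W[:3,3]; X[D==0]=np.nan; return X
def onz(c,W,u,v,z):
    r=W[:3,:3]@np.array([(u-c["cx"])/c["fx"],(v-c["cy"])/c["fy"],1.]); o=W[:3,3]
    return o+r*(z-o[2])/r[2]
def grab(name,tag):
    o=robot.get_obs(); im,D=snapshot(name); c,W=cam(name,o)
    cv2.imwrite(f"pics/{tag}.png",im[:,:,::-1]); X=cloud(c,W,D); np.savez(f"{tag}.npz",im=im,D=D,X=X,W=W); return im,D,X,c,W,o
E
python3 - <<'E'
from h import *
for n in("scene","side"):
    im,D,X,c,W,o=grab(n,n+"0"); print(n,W.round(3).tolist())
print(o)
a=cv2.imread("pics/scene0.png")
E
```

```text
scene [[-0.878, 0.396, -0.27, 0.871], [0.479, 0.734, -0.482, 0.751], [0.007, -0.552, -0.834, 1.332], [0.0, 0.0, 0.0, 1.0]]
side [[0.998, -0.037, 0.042, 0.413], [-0.055, -0.5, 0.864, -0.947], [-0.011, -0.865, -0.501, 0.664], [0.0, 0.0, 0.0, 1.0]]
{'time': 0.05, 'joint_positions': array([-1.03134026e-01,  8.79108881e-02,  1.37224145e+00, -2.31244047e-06,
        1.68358353e+00, -1.03092239e-01]), 'qvel': array([-8.81108282e-04, -4.06590314e-04, -2.67849015e-03,  4.32942870e-06,
       -6.43257688e-04,  1.84194123e-04]), 'joint_torque': array([ 1.31258988e-03, -3.41534293e+01, -3.03597951e+01,  7.20003247e-02,
        3.04214819e-02, -1.05066297e-04]), 'tool_pos': array([5.49455539e-01, 3.22091297e-05, 2.04334780e-01]), 'ee_rot': array([-3.13946059e+00, -2.18270523e-04,  1.57075405e+00]), 'wrist_force': array([ 0.5272946 , -0.36199811,  0.87335152]), 'wrist_torque': array([-0.00687088, -0.01017997,  0.05781197]), 'width': 0.09374268825147014}
```

View pics/scene0.png

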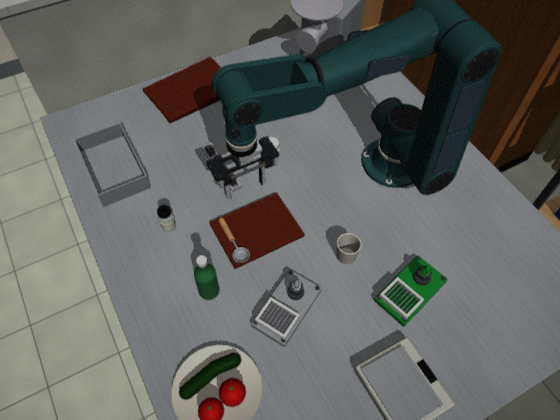

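The scene view shows the board at (257,230), the grey slicer with its post at (296,287), a green look-alike at (410,290), the cup at (348,248), the jar at (167,217) and the bottle at (206,280). The trough is hidden behind the arm, so I'll check the side view.

View pics/side0.png

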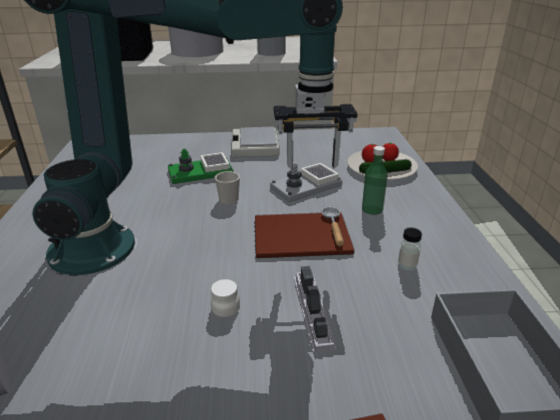

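The side view shows the trough with nuts at (306,277), (313,300) and (320,327). The board is at (302,235), and the slicer post is at (294,180). I'll work out positions and enlarge the trough.

```bash
python3 - <<'E'
from h import *
s=np.load("side0.npz"); X=s["X"]
for u,v in[(306,277),(313,300),(320,327),(294,168),(294,180),(258,218),(346,216),(350,250),(254,252),(275,182),(300,197),(340,182),(300,270),(322,342)]:
    print((u,v),X[v,u].round(3))
m=np.load("scene0.npz")["X"]
for u,v in[(296,280),(292,268),(321,285),(251,320),(282,344)]: print("sc",(u,v),m[v,u].round(3))
im=cv2.imread("pics/side0.png")
a=cv2.resize(im[260:350,275:350],None,fx=6.5,fy=6.5,interpolation=cv2.INTER_CUBIC)
b=cv2.resize(im[155:210,260:350],None,fx=3.3,fy=3.3,interpolation=cv2.INTER_CUBIC)
o=np.zeros((585,800,3),np.uint8); o[:a.shape[0],:a.shape[1]]=a; o[:b.shape[0],490:490+b.shape[1]]=b
cv2.imwrite("pics/c1.png",o)
E
```

```text
(306, 277) [ 0.515 -0.202  0.046]
(313, 300) [ 0.521 -0.273  0.046]
(320, 327) [ 0.526 -0.336  0.035]
(294, 168) [0.532 0.256 0.08 ]
(294, 180) [0.533 0.258 0.039]
(258, 218) [0.42  0.089 0.015]
(346, 216) [ 0.664  0.107 -0.   ]
(350, 250) [ 0.638 -0.07   0.013]
(254, 252) [ 0.406 -0.043 -0.   ]
(275, 182) [0.477 0.281 0.022]
(300, 197) [0.547 0.213 0.005]
(340, 182) [0.679 0.285 0.013]
(300, 270) [ 0.512 -0.121  0.   ]
(322, 342) [ 0.53  -0.343  0.003]
sc (296, 280) [0.532 0.26  0.098]
sc (292, 268) [0.497 0.183 0.003]
sc (321, 285) [0.45  0.27  0.002]
sc (251, 320) [0.677 0.271 0.008]
sc (282, 344) [0.636 0.373 0.016]
```

View pics/c1.png

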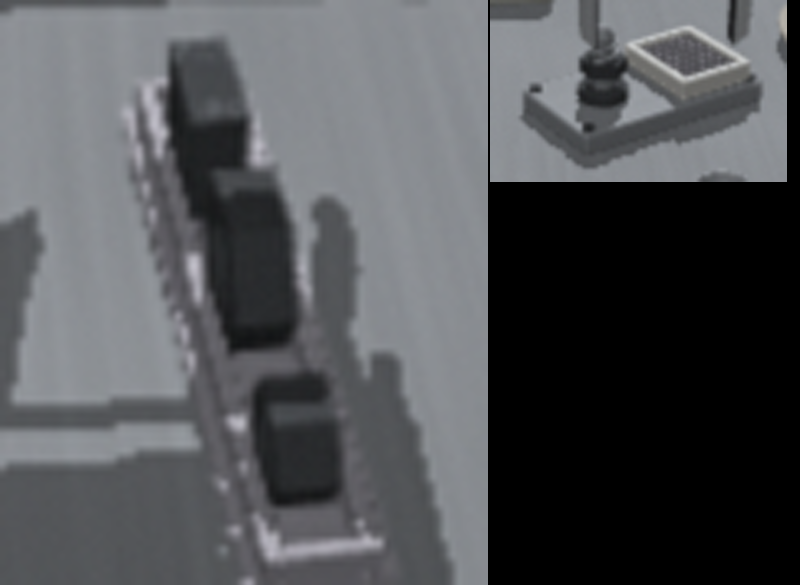

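In the trough, the three candidates in the side view are:
- (306,277): box-shaped, so the square nut.
- (313,300): the tallest and widest hexagon, which fits the 50 mm lock nut.
- (320,327): the low hexagon, so the small nut.

The middle one is the lock nut, at about (0.522, -0.268). I'll move above it.

servo_tool(series="-1 -3.5 0 0 0;-1 -7 -1 0 0;-1 -10.5 -1 0 0;-1 -14 -2 0 0;-1 -17.5 -2 0 0;-1 -21 -2.7 0 0;-1 -24.5 -2.7 1 0;-1 -26.8 -2.7 2 0;-1 -26.8 -2.7 3 0;-1 -26.8 -2.7 3 0;-1 -26.8 -2.7 3 0;-1 -26.8 -2.7 3 0")

```text
time: 1.1
tool_pos: [0.5233, -0.2668, 0.1758]
ee_rot: [3.141, -0.0, 1.572]
wrist_force: [0.2, 1.0, 0.5]
width: 0.094
```

```bash
python3 - <<'E'
from h import *
im,D,X,c,W,o=grab("wrist","w1"); print(o["tool_pos"],o["ee_rot"],o["joint_positions"].round(3))
x=X.reshape(-1,3); k=(x[:,2]>.028)&(x[:,2]<.08)&(abs(x[:,0]-.52)<.06)&(x[:,1]<-.1)&(x[:,1]>-.4)
p=x[k]; print(len(p))
for lo in np.arange(-.38,-.14,.01):
    q=p[(p[:,1]>lo)&(p[:,1]<=lo+.01)]
    if len(q)>5: print(round(lo,3),len(q),q.mean(0).round(4),q[:,0].min().round(4),q[:,0].max().round(4),q[:,2].max().round(3))
E
```

```text
[ 0.52332484 -0.26679614  0.17582985] [ 3.14124109e+00 -3.86725157e-04  1.57223122e+00] [-5.680e-01  1.780e-01  1.328e+00  1.000e-03  1.636e+00 -5.700e-01]
3003
-0.34 83 [ 0.5295 -0.3329  0.0359] 0.5203 0.5396 0.039
-0.33 186 [ 0.5296 -0.3251  0.0371] 0.5203 0.5392 0.039
-0.32 241 [ 0.5287 -0.3144  0.0355] 0.5192 0.5392 0.039
-0.31 43 [ 0.5308 -0.3091  0.0296] 0.5203 0.5383 0.032
-0.29 34 [ 0.5251 -0.2816  0.0317] 0.5166 0.536 0.036
-0.28 119 [ 0.5263 -0.2748  0.0433] 0.516 0.5359 0.052
-0.27 229 [ 0.5252 -0.2647  0.0532] 0.5153 0.5352 0.055
-0.26 241 [ 0.5247 -0.2549  0.0531] 0.5153 0.5342 0.055
-0.25 244 [ 0.5238 -0.2449  0.0532] 0.5136 0.534 0.055
-0.24 314 [ 0.5231 -0.2351  0.0441] 0.5131 0.5332 0.054
-0.23 104 [ 0.5231 -0.228   0.0317] 0.513 0.5327 0.036
-0.21 189 [ 0.5205 -0.2033  0.0451] 0.511 0.5304 0.047
-0.2 275 [ 0.5203 -0.1947  0.0452] 0.5103 0.5304 0.048
-0.19 278 [ 0.5196 -0.1846  0.0452] 0.5095 0.5295 0.047
-0.18 281 [ 0.5189 -0.1747  0.0452] 0.5088 0.5286 0.047
-0.17 142 [ 0.5188 -0.1674  0.0452] 0.5088 0.5277 0.047
```

View pics/w1.png

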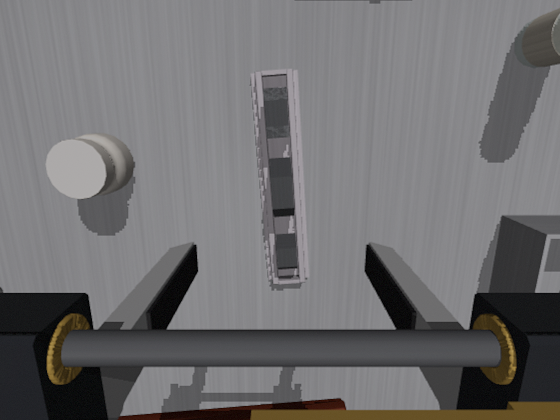

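The wrist view shows the trough, with the square nut at (277,105), the lock nut at (282,187) and the small nut at (286,250). The depth readings (tops at 47, 55 and 39 mm) confirm that the middle one is the lock nut. Its centre is at (0.5245, -0.254) and the trough is turned +0.068 rad.

servo_tool(series="-1 1.3 0.1 3 -0.07;-1 1.3 0.1 6 -0.07;-1 1.3 0.1 9 -0.07;-1 1.3 0.1 12 -0.07;-1 1.3 0.1 14 -0.07;-1 1.3 0.1 15.4 -0.07;-1 1.3 0.1 15.4 -0.07;0.2 1.3 0.1 15.4 -0.07;0.6 1.3 0.1 15.4 -0.07;1 1.3 0.1 15.4 -0.07;1 1.3 0.1 15.4 -0.07;1 1.3 0.1 15.4 -0.07;1 1.3 0.1 15.4 -0.07;1 1.3 0.1 15.4 -0.07;1 1.3 0.1 15.4 -0.07")

```text
time: 2.4
tool_pos: [0.5241, -0.2551, 0.0217]
ee_rot: [3.141, 0.0, 1.641]
wrist_force: [0.3, -0.3, 0.0]
width: 0.0441
```

```bash
python3 - <<'E'
from h import *
X=np.load("scene0.npz")["X"].reshape(-1,3); X2=np.load("side0.npz")["X"].reshape(-1,3)
for nm,x in(("sc",X),("sd",X2)):
    k=(abs(x[:,2]-.015)<.004)&(x[:,0]>.38)&(x[:,0]<.68)&(x[:,1]>-.08)&(x[:,1]<.15); p=x[k]; print(nm,len(p),cv2.minAreaRect(p[:,:2].astype(np.float32)))
    k=(x[:,2]>.02)&(x[:,2]<.06)&(x[:,0]>.38)&(x[:,0]<.68)&(x[:,1]>-.08)&(x[:,1]<.16); p=x[k]; print("over board",len(p),p.min(0) if len(p) else 0,p.max(0) if len(p) else 0)
    k=(abs(x[:,0]-.532)<.04)&(abs(x[:,1]-.26)<.04)&(x[:,2]>.03)&(x[:,2]<.11); p=x[k]
    for z in np.arange(.03,.1,.005):
        q=p[(p[:,2]>=z)&(p[:,2]<z+.005)]
        if len(q): print(z.round(3),len(q),q.mean(0).round(4),np.ptp(q[:,:2],axis=0).round(3))
E
```

```text
sc 2521 ((0.5173476338386536, 0.03143858164548874), (0.26351436972618103, 0.21803845465183258), 1.2196906805038452)
over board 973 [ 0.41197821 -0.07246034  0.02000014] [0.64801572 0.10852144 0.04193595]
0.03 41 [0.5379 0.2681 0.0325] [0.071 0.064]
0.035 36 [0.5359 0.2724 0.0363] [0.045 0.039]
0.04 7 [0.5435 0.2722 0.0411] [0.018 0.032]
0.045 3 [0.5405 0.268  0.0473] [0.03 0.02]
0.05 8 [0.539  0.2733 0.0528] [0.023 0.036]
0.055 12 [0.5401 0.2717 0.0578] [0.03 0.02]
0.06 57 [0.5355 0.2654 0.0623] [0.042 0.041]
0.065 27 [0.5347 0.2697 0.0672] [0.037 0.034]
0.07 8 [0.541  0.2698 0.0728] [0.012 0.01 ]
0.075 11 [0.5322 0.2678 0.0775] [0.019 0.026]
0.08 21 [0.5332 0.2629 0.082 ] [0.025 0.024]
0.085 12 [0.5335 0.2652 0.0876] [0.017 0.011]
0.09 15 [0.5331 0.2638 0.0917] [0.015 0.015]
0.095 7 [0.5325 0.2629 0.0962] [0.009 0.008]
sd 3460 ((0.529775857925415, 0.01749863475561142), (0.18308651447296143, 0.23951102793216705), 89.60384368896484)
over board 314 [ 0.59193638 -0.0577532   0.02004896] [0.63960813 0.11342657 0.03794282]
0.03 54 [0.532  0.2571 0.0333] [0.044 0.044]
0.035 27 [0.5331 0.2577 0.0362] [0.04  0.028]
0.04 7 [0.5333 0.2601 0.0409] [0.018 0.008]
0.045 5 [0.5328 0.2603 0.0487] [0.042 0.018]
0.05 19 [0.5328 0.2504 0.0529] [0.043 0.023]
0.055 24 [0.5309 0.2541 0.0571] [0.042 0.024]
0.06 49 [0.5321 0.2589 0.0624] [0.042 0.039]
0.065 12 [0.5348 0.26   0.0676] [0.024 0.014]
0.07 10 [0.5327 0.2585 0.0723] [0.024 0.013]
0.075 12 [0.5358 0.2559 0.0781] [0.016 0.013]
0.08 10 [0.538  0.2594 0.0828] [0.016 0.023]
0.085 11 [0.5345 0.2606 0.0876] [0.012 0.012]
0.09 7 [0.534  0.2646 0.0927] [0.009 0.009]
```

Board: centre (0.53, 0.017), with the spoon at x > 0.59. Post: about (0.533, 0.262). I'll finish the grip, lift, and set the nut on edge on the board at about (0.51, 0.02).

servo_tool(series="1 0 0 0 0;1 0 0 0 0;1 0 0 0 0;1 0 0 0 0;1 0 0 0 0;1 0 0 -2 0;1 0 0 -4 0;1 0 0 -6 0;1 0 0 -8 0")

```text
time: 3.15
tool_pos: [0.5235, -0.2547, 0.1015]
ee_rot: [-3.14, -0.001, 1.641]
wrist_force: [0.3, -0.5, -2.3]
width: 0.0198
```

servo_tool(series="1 3 0 0 0;1 6 0 0 0;1 9.5 0 0 0;1 13 0 0 0;1 16.5 0.3 0 0;1 20 0.5 0 0;1 23.5 0.5 0 0;1 26 0.5 0 0;1 27.5 0.5 0 0;1 27.5 0.5 0 0;1 27.5 0.5 2 0;1 27.5 0.5 4 0;1 27.5 0.5 5.5 0;1 27.5 0.5 6.2 0;1 27.5 0.5 6.6 0;1 27.5 0.5 6.8 0;1 27.5 0.5 6.8 0")

```text
time: 4.57
tool_pos: [0.5101, 0.0192, 0.0337]
ee_rot: [3.141, 0.0, 1.64]
wrist_force: [0.6, 0.1, -2.8]
width: 0.0195
```

servo_tool(series="1 0 0 0.05 0;1 0 0 0.1 0;1 0 0 0.15 0;1 0 0 0.15 0")

```text
time: 4.9
tool_pos: [0.5101, 0.0196, 0.0325]
ee_rot: [3.141, 0.0, 1.641]
wrist_force: [0.2, 0.7, -0.9]
width: 0.0196
```

servo_tool(series="0.3 0 0 0.1 0;0 0 0 0.1 0;-0.5 0 0 0.1 0;-1 0 0 0.1 0;-1 0 0 0.1 0;-1 0 0 0.1 0;-1 0 0 0.1 0;-1 0 0 0.1 0;-1 0 0 -0.5 0;-1 0 0 -1 0;-1 0 0 -1.5 0;-1 0 0 -2.3 0;-1 0 0 -2.3 0;-1 0 0 -2.3 0;-1 0 0 -2.3 0")

```text
time: 6.15
tool_pos: [0.5098, 0.0197, 0.0552]
ee_rot: [3.141, 0.0, 1.641]
wrist_force: [0.1, -0.3, 0.1]
width: 0.0938
```

```bash
python3 - <<'E'
from h import *
im,D,X,c,W,o=grab("wrist","w2"); print(o["tool_pos"],o["width"])
x=X.reshape(-1,3);k=(x[:,2]>.022)&(x[:,2]<.1)&(abs(x[:,0]-.51)<.036)&(abs(x[:,1]-.02)<.06)
p=x[k];print(len(p),p.mean(0),p.min(0),p.max(0))
E
```

```text
[0.50981493 0.01966239 0.05515305] 0.093812641021593
3280 [0.5102017  0.02865584 0.05896362] [ 0.49885778 -0.00491191  0.03854061] [0.52241128 0.04936445 0.0664196 ]
```

servo_tool(series="-1 0 -1 0 0;-1 0 -2 0 0;-1 0 -3 0 0;-1 0 -3.4 0 0;-1 0 -3.7 0 0;-1 0 -4 0 0;-1 0 -4.3 0 0;-1 0 -4.6 0 0;-1 0 -4.9 0 0;-1 0 -5.2 0 0;-1 0 -5.5 0 0;-1 0 -5.8 0 0;-1 0 -6.1 0 0;-1 0 -6.3 0 0;-1 0 -6.3 0 0;-1 0 -6.3 0 0;-1 0 -6.3 0 0")

```text
time: 7.62
tool_pos: [0.4471, 0.0153, 0.055]
ee_rot: [3.141, 0.0, 1.641]
wrist_force: [0.1, 0.5, 0.1]
width: 0.0944
```

```bash
python3 - <<'E'
from h import *
im,D,X,c,W,o=grab("wrist","w3"); print(o["tool_pos"],o["width"],o["joint_positions"].round(3))
x=X.reshape(-1,3);k=(x[:,2]>.022)&(x[:,2]<.1)&(abs(x[:,0]-o["tool_pos"][0])<.035)&(abs(x[:,1]-.02)<.06)
p=x[k];print(len(p),p.mean(0),p.min(0),p.max(0))
E
```

```text
[0.44706163 0.01526699 0.05504399] 0.09438678332041417 [-0.093 -0.061  1.826  0.     1.377 -0.163]
2739 [0.46539059 0.01895565 0.03289442] [ 0.44933735 -0.01132095  0.02202548] [0.48204231 0.04627748 0.03613873]
```

View pics/w3.png

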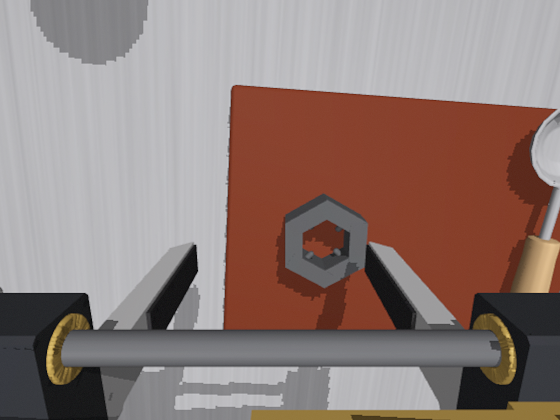

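The nut lies flat on the board, centre at pixel (326,240), with two flats facing the jaws. Next I'll get its exact centre and angle.

```bash
python3 - <<'E'
from h import *
s=np.load("w3.npz");X=s["X"]
m=((abs(X[...,2]-.0355)<.0025)); m[:, :280]=0; m[:,372:]=0; m[:190]=0; m[292:]=0
n,l,st,ce=cv2.connectedComponentsWithStats(m.astype(np.uint8)); i=1+st[1:,4].argmax(); p=X[l==i][:,:2]
h=cv2.convexHull((p*1000).astype(np.float32)); M=cv2.moments(h); print(n,st[i],M["m10"]/M["m00"],M["m01"]/M["m00"],X[l==i][:,2].mean())
best=[]
for a in np.radians(np.arange(0,60,1)):
    w=[np.ptp(h[:,0]@[np.cos(a+k*np.pi/3),np.sin(a+k*np.pi/3)]) for k in range(3)]; best.append((sum(w),np.degrees(a),np.round(w,1)))
b=min(best,key=lambda t:t[0]);print(b)
a0=np.radians(b[1])
c=[(max(h[:,0]@d)+min(h[:,0]@d))/2 for k in range(3) for d in [np.array([np.cos(a0+k*np.pi/3),np.sin(a0+k*np.pi/3)])]]
A=[[np.cos(a0+k*np.pi/3),np.sin(a0+k*np.pi/3)] for k in range(3)]
C=np.linalg.lstsq(np.array(A),np.array(c),rcond=None)[0]; print("ctr",C)
t=np.array([.4471,.0153]);y=1.641; d=C/1000-t; print("tool x,y cm",100*(d@[np.cos(y),np.sin(y)]),100*(d@[np.sin(y),-np.cos(y)]))
E
```

```text
2 [ 285  200   83   88 3456] 475.0712997576938 17.354644099652933 0.03413128800156023
(np.float64(150.68869326769865), np.float64(4.0), array([49.7, 50.4, 50.5]))
ctr [475.12641017  17.2769613 ]
tool x,y cm 0.0006150382590749671 2.8096049633644338
```

servo_tool(series="-1 0 1.5 0 0;-1 0 2.8 0 0;-1 0 2.8 1.5 0;-1 0 2.8 3 0;-1 0 2.8 3.5 0;-1 0 2.8 3.75 0;-1 0 2.8 3.75 0;0.5 0 2.8 3.75 0;1 0 2.8 3.75 0;1 0 2.8 3.75 0;1 0 2.8 3.75 0;1 0 2.8 3.75 0;1 0 2.8 3.75 0;1 0 2.8 3.75 0;1 0 2.8 3.75 0;1 0 2.8 3.75 0;1 0 2.8 3.75 0;1 0 2.8 3.75 0")

```text
time: 9.17
tool_pos: [0.4749, 0.0172, 0.0176]
ee_rot: [3.141, 0.0, 1.641]
wrist_force: [-0.7, 1.2, 2.7]
width: 0.0499
```

servo_tool(series="1 0 0 -2 0;1 0 0 -5 0;1 0 0 -8.5 0;1 0 0 -12 0;1 2 1.3 -14 0;1 5 3.5 -14 0;1 7 5 -14 0;1 9 6.5 -14 0;1 10.8 7.3 -14 0;1 10.8 7.3 -14 0;1 10.8 7.3 -14 0;1 10.8 7.3 -14 0")

```text
time: 10.17
tool_pos: [0.5395, 0.1295, 0.1567]
ee_rot: [-3.14, 0.001, 1.641]
wrist_force: [0.9, -0.7, -2.4]
width: 0.0497
```

```bash
python3 - <<'E'
from h import *
im,D,X,c,W,o=grab("wrist","w4"); print(o["tool_pos"],o["ee_rot"],o["width"],o["joint_positions"].round(3))
x=X.reshape(-1,3)
k=(abs(x[:,0]-.532)<.04)&(abs(x[:,1]-.26)<.04)&(x[:,2]>.03)&(x[:,2]<.11); p=x[k]
for z in np.arange(.03,.1,.005):
    q=p[(p[:,2]>=z)&(p[:,2]<z+.005)]
    if len(q): print(z.round(3),len(q),((q.max(0)+q.min(0))/2).round(4),q.mean(0).round(4),np.ptp(q[:,:2],axis=0).round(3))
E
```

```text
[0.53954755 0.12946794 0.15672114] [-3.14000182e+00  8.19814360e-04  1.64076776e+00] 0.04970183200031659 [ 1.340e-01  1.140e-01  1.438e+00 -1.000e-03  1.591e+00  6.400e-02]
0.03 574 [0.534  0.2554 0.0325] [0.5339 0.2517 0.0329] [0.047 0.027]
0.035 2 [0.5429 0.255  0.0354] [0.5429 0.255  0.0354] [0.026 0.015]
0.045 19 [0.5288 0.2535 0.0481] [0.53   0.2482 0.0488] [0.027 0.014]
0.05 51 [0.5346 0.2553 0.0525] [0.5368 0.25   0.0524] [0.041 0.018]
0.055 97 [0.5342 0.2656 0.0576] [0.5347 0.2583 0.0586] [0.043 0.039]
0.06 1218 [0.5342 0.2656 0.0625] [0.5339 0.263  0.0614] [0.043 0.039]
0.065 50 [0.5348 0.2585 0.0674] [0.5391 0.2558 0.0668] [0.025 0.012]
0.07 136 [0.5325 0.2659 0.0728] [0.5309 0.2609 0.0734] [0.02  0.027]
0.075 313 [0.5341 0.2653 0.0775] [0.535  0.2632 0.0777] [0.027 0.026]
0.08 302 [0.534  0.2654 0.0825] [0.5339 0.2637 0.082 ] [0.026 0.018]
0.085 327 [0.534  0.2653 0.0875] [0.5341 0.2642 0.0875] [0.017 0.017]
0.09 231 [0.534  0.2654 0.092 ] [0.534  0.2653 0.0918] [0.011 0.011]
```

View pics/w4.png

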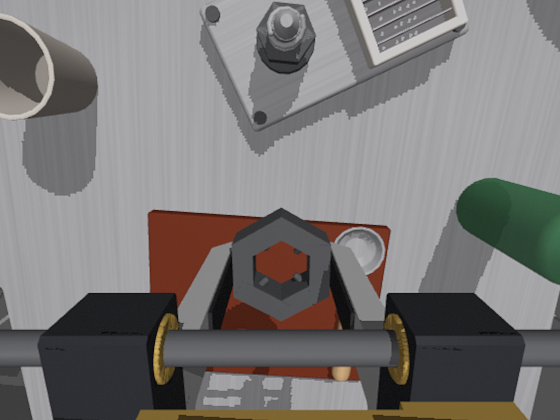

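The wrist view shows the nut held level by its flats, centre at (281,263), and the post at (286,22) on the grey slicer. The post fits to (0.534, 0.2653). I'll use the same picture to check the nut's offset from the TCP and the set nut's top.

```bash
python3 - <<'E'
from h import *
X=np.load("w4.npz")["X"]
m=((X[...,2]>.165)&(X[...,2]<.182)); m[:, :236]=0; m[:,328:]=0; m[:205]=0; m[325:]=0
n,l,st,ce=cv2.connectedComponentsWithStats(m.astype(np.uint8)); i=1+st[1:,4].argmax(); P=X[l==i]
h=cv2.convexHull((P[:,:2]*1000).astype(np.float32)); a0=np.radians(4)
A=np.array([[np.cos(a0+k*np.pi/3),np.sin(a0+k*np.pi/3)] for k in range(3)]); pr=h[:,0]@A.T
print("held",st[i],np.linalg.lstsq(A,(pr.max(0)+pr.min(0))/2,rcond=None)[0],np.ptp(pr,axis=0),"z",np.percentile(P[:,2],[5,50,95]))
x=X.reshape(-1,3); r=np.hypot(x[:,0]-.534,x[:,1]-.2653); q=x[(r>.0145)&(r<.018)&(x[:,2]>.055)&(x[:,2]<.07)]; print("set top",np.percentile(q[:,2],[10,50,90]))
t=np.array([.5395,.1295]);y=1.6408;d=np.array([.534,.2653])-t; print("tool x,y cm",100*(d@[np.cos(y),np.sin(y)]),100*(d@[np.sin(y),-np.cos(y)]))
E
```

```text
held [ 236  213   92  108 5706] [540.52982427 129.56004722] [47.62884211 51.01954134 51.06513279] z [0.16733093 0.17301064 0.17410625]
set top [0.0603257  0.06129925 0.06228262]
tool x,y cm 13.585209675800838 0.4012207179686148
```

servo_tool(series="1 1 0 0 -0.12;1 2 0 0 -0.24;1 3 0.1 0 -0.36;1 4 0.1 0 -0.48;1 5 0.1 0 -0.6;1 6 0.2 0 -0.72;1 7 0.2 0 -0.84;1 8 0.2 0 -0.96;1 9 0.3 0 -1.08;1 10 0.3 0 -1.2;1 11 0.3 0 -1.32;1 12 0.4 0 -1.44;1 13 0.4 0 -1.56;1 13.6 0.4 0 -1.68;1 13.6 0.4 0 -1.8;1 13.6 0.4 0 -1.92;1 13.6 0.4 0 -2.04;1 13.6 0.4 0 -2.16;1 13.6 0.4 0 -2.28;1 13.6 0.4 0 -2.4")

```text
time: 11.88
tool_pos: [0.5346, 0.2646, 0.1576]
ee_rot: [-3.141, -0.0, -2.238]
wrist_force: [-1.3, 0.2, -0.8]
width: 0.0498
```

```bash
python3 -c "
from h import *
o=robot.get_obs();print(o['tool_pos'],o['ee_rot'],o['joint_positions'].round(3),o['wrist_torque'])"
```

```text
[0.53457197 0.26459252 0.15758668] [-3.14129371e+00 -2.56268924e-04 -2.23815148e+00] [ 0.365  0.204  1.334 -0.     1.604 -2.109] [ 0.15733849 -0.03460676  0.02829045]
```

servo_tool(series="1 0 0 1.5 -0.1;1 0 0 3 -0.2;1 0 0 4.5 -0.3;1 0 0 5.5 -0.3;1 0 0 6.3 -0.3;1 0 0 6.8 -0.3;1 0 0 7.2 -0.3;1 0 0 7.5 -0.3;1 0 0 7.5 -0.3")

```text
time: 12.63
tool_pos: [0.5345, 0.2658, 0.0823]
ee_rot: [3.141, -0.0, -1.943]
wrist_force: [-1.1, 0.6, -1.5]
width: 0.05
```

```bash
cat > st.py <<'E'
from h import *
o=robot.get_obs();print(o['time'],o['tool_pos'].round(4),o['ee_rot'].round(3),o['joint_positions'].round(3),'F',o['wrist_force'].round(2),'T',o['wrist_torque'].round(3),o['width'])
E
python3 st.py
```

```text
12.6333 [0.5345 0.2658 0.0823] [ 3.141 -0.    -1.943] [ 0.367  0.245  1.437 -0.     1.46  -2.403] F [-1.11  0.57 -1.49] T [ 0.113  0.086 -0.008] 0.050010686364432975
```

servo_tool(series="1 0 0 0.1 0;1 0 0 0.2 0;1 0 0 0.3 0;1 0 0 0.4 0;1 0 0 0.4 0")

```text
time: 13.05
tool_pos: [0.5346, 0.266, 0.0783]
ee_rot: [-3.141, -0.0, -1.942]
wrist_force: [-0.1, 0.2, -2.6]
width: 0.0501
```

servo_tool(series="1 0 0 0.1 0;1 0 0 0.2 0;1 0 0 0.2 0")

```text
time: 13.3
tool_pos: [0.5345, 0.266, 0.0761]
ee_rot: [3.141, -0.0, -1.942]
wrist_force: [-0.0, -1.0, -2.5]
width: 0.0498
```

servo_tool(series="1 0 0 0.1 0;1 0 0 0.2 0;1 0 0 0.2 0")

```text
time: 13.55
tool_pos: [0.5346, 0.266, 0.0748]
ee_rot: [-3.141, 0.0, -1.942]
wrist_force: [-2.1, -0.7, 1.1]
width: 0.0499
```

```bash
python3 st.py
```

```text
13.55 [0.5346 0.266  0.0748] [-3.141  0.    -1.942] [ 0.367  0.25   1.446 -0.     1.446 -2.403] F [-2.06 -0.72  1.08] T [-0.081  0.356 -0.025] 0.04990799981528393
```

servo_tool(series="1 0 0 0.02 0.1;1 0 0 0.05 0.2;1 0 0 0.08 0.3;1 0 0 0.11 0.4;1 0 0 0.15 0.5;1 0 0 0.15 0.5")

```text
time: 14.05
tool_pos: [0.5345, 0.2658, 0.0732]
ee_rot: [-3.141, -0.0, -2.444]
wrist_force: [-2.4, -1.1, 0.6]
width: 0.05
```

```bash
python3 st.py
```

```text
14.05 [0.5345 0.2658 0.0732] [-3.141 -0.    -2.444] [ 0.367  0.251  1.448 -0.     1.443 -1.902] F [-2.42 -1.14  0.64] T [-0.224  0.445  0.008] 0.050015013189985684
```

servo_tool(series="1 0 0 0.03 0.1;1 0 0 0.06 0.2;1 0 0 0.1 0.3;1 0 0 0.13 0.4;1 0 0 0.16 0.5;1 0 0 0.19 0.6;1 0 0 0.22 0.7;1 0 0 0.25 0.8;1 0 0 0.29 0.9;1 0 0 0.32 1;1 0 0 0.32 1")

```text
time: 14.97
tool_pos: [0.5344, 0.2656, 0.0698]
ee_rot: [-3.141, -0.0, 2.841]
wrist_force: [-2.4, -1.8, 0.9]
width: 0.0495
```

```bash
python3 st.py
```

```text
14.9667 [0.5344 0.2656 0.0698] [-3.141 -0.     2.841] [ 3.670e-01  2.530e-01  1.452e+00 -1.000e-03  1.437e+00 -9.040e-01] F [-2.39 -1.79  0.86] T [-0.373  0.523 -0.05 ] 0.04948687804801489
```

servo_tool(series="1 0 0 0.03 0.1;1 0 0 0.06 0.2;1 0 0 0.1 0.3;1 0 0 0.13 0.4;1 0 0 0.16 0.5;1 0 0 0.19 0.6;1 0 0 0.22 0.7;1 0 0 0.25 0.8;1 0 0 0.29 0.9;1 0 0 0.32 1;1 0 0 0.32 1")

```text
time: 15.88
tool_pos: [0.5344, 0.2661, 0.0667]
ee_rot: [-3.141, -0.0, 1.843]
wrist_force: [-2.4, -0.9, 0.8]
width: 0.0497
```

```bash
python3 st.py
```

```text
15.8833 [0.5344 0.2661 0.0667] [-3.141 -0.     1.843] [0.367 0.256 1.455 0.    1.431 0.094] F [-2.4  -0.87  0.81] T [-0.308  0.515 -0.06 ] 0.049653302573971506
```

servo_tool(series="1 0 0 0.02 0.07;1 0 0 0.05 0.14;1 0 0 0.07 0.2;1 0 0 0.1 0.3;1 0 0 0.1 0.3")

```text
time: 16.3
tool_pos: [0.5343, 0.2659, 0.0656]
ee_rot: [-3.141, 0.0, 1.544]
wrist_force: [-3.2, -3.0, 1.7]
width: 0.0499
```

```bash
python3 st.py
```

```text
16.3 [0.5343 0.2659 0.0656] [-3.141  0.     1.544] [0.367 0.257 1.457 0.    1.429 0.393] F [-3.16 -3.03  1.68] T [-0.408  0.62  -0.055] 0.04990665652802492
```

servo_tool(series="1 0 0 0.02 0.06;1 0 0 0.04 0.12;1 0 0 0.06 0.18;1 0 0 0.06 0.18")

```text
time: 16.63
tool_pos: [0.5346, 0.2657, 0.0651]
ee_rot: [3.142, 0.001, 1.366]
wrist_force: [-1.9, -3.4, 1.3]
width: 0.0498
```

```bash
python3 st.py
```

```text
16.6333 [0.5346 0.2657 0.0651] [3.142e+00 1.000e-03 1.366e+00] [ 3.670e-01  2.570e-01  1.457e+00 -1.000e-03  1.428e+00  5.720e-01] F [-1.91 -3.38  1.29] T [-0.595  0.526 -0.016] 0.049765014055145
```

servo_tool(series="1 0 0 0.02 0.06;1 0 0 0.04 0.12;1 0 0 0.06 0.18;1 0 0 0.06 0.18")

```text
time: 16.97
tool_pos: [0.5346, 0.2656, 0.0647]
ee_rot: [3.141, 0.001, 1.185]
wrist_force: [-2.5, -4.1, 2.9]
width: 0.0496
```

```bash
python3 st.py
```

```text
16.9667 [0.5346 0.2656 0.0647] [3.141e+00 1.000e-03 1.185e+00] [ 3.670e-01  2.570e-01  1.458e+00 -1.000e-03  1.427e+00  7.520e-01] F [-2.5  -4.12  2.91] T [-0.655  0.657  0.015] 0.04964674540092791
```

servo_tool(series="1 0 0 0 0.06;1 0 0 0.01 0.12;1 0 0 0.02 0.18;1 0 0 0.02 0.18")

```text
time: 17.3
tool_pos: [0.5346, 0.2658, 0.0647]
ee_rot: [3.141, 0.0, 1.005]
wrist_force: [-3.0, -3.9, 2.5]
width: 0.0499
```

```bash
python3 st.py
```

```text
17.3 [0.5346 0.2658 0.0647] [3.141 0.    1.005] [ 0.367  0.257  1.458 -0.     1.427  0.933] F [-2.99 -3.88  2.5 ] T [-0.675  0.732 -0.02 ] 0.049938724380385366
```

servo_tool(series="1 0 0 0 0.05;1 0 0 0 0.1;1 0 0 0 0.15;1 0 0 0 0.15")

```text
time: 17.63
tool_pos: [0.5346, 0.2661, 0.0647]
ee_rot: [-3.142, -0.0, 0.855]
wrist_force: [-3.9, -2.3, 4.0]
width: 0.0498
```

```bash
python3 st.py
```

```text
17.6333 [0.5346 0.2661 0.0647] [-3.142 -0.     0.855] [0.367 0.257 1.458 0.    1.426 1.083] F [-3.94 -2.3   3.98] T [-0.574  0.758 -0.021] 0.04982604922071215
```

servo_tool(series="1 0 0 0 0.05;1 0 0 0 0.1;1 0 0 0 0.15;1 0 0 0 0.15")

```text
time: 17.97
tool_pos: [0.5346, 0.2664, 0.0647]
ee_rot: [-3.141, -0.001, 0.705]
wrist_force: [-3.7, -3.3, 3.9]
width: 0.0497
```

```bash
python3 st.py
```

```text
17.9667 [0.5346 0.2664 0.0647] [-3.141e+00 -1.000e-03  7.050e-01] [0.367 0.257 1.458 0.    1.426 1.233] F [-3.66 -3.26  3.93] T [-0.448  0.744 -0.043] 0.049671328976340315
```

servo_tool(series="1 0 0 0 0.04;1 0 0 0 0.08;1 0 0 0 0.12;1 0 0 0 0.12")

```text
time: 18.3
tool_pos: [0.5347, 0.2662, 0.0647]
ee_rot: [-3.142, -0.001, 0.584]
wrist_force: [-4.3, -2.3, 5.2]
width: 0.0498
```

```bash
python3 st.py
```

```text
18.3 [0.5347 0.2662 0.0647] [-3.142e+00 -1.000e-03  5.840e-01] [0.367 0.257 1.458 0.    1.426 1.353] F [-4.29 -2.31  5.16] T [-0.478  0.812 -0.089] 0.04975588710784416
```

servo_tool(series="1 0 0 0 0.04;1 0 0 0 0.08;1 0 0 0 0.12;1 0 0 0 0.12")

```text
time: 18.63
tool_pos: [0.5347, 0.266, 0.0647]
ee_rot: [3.141, -0.0, 0.464]
wrist_force: [-4.1, -2.7, 3.9]
width: 0.0495
```

```bash
python3 st.py
```

```text
18.6333 [0.5347 0.266  0.0647] [ 3.141 -0.     0.464] [ 0.367  0.257  1.458 -0.     1.426  1.473] F [-4.14 -2.75  3.93] T [-0.616  0.848 -0.009] 0.04948662279599884
```

```bash
python3 - <<'E'
from h import *
im,D,X,c,W,o=grab("wrist","w5"); x=X.reshape(-1,3)
r=np.hypot(x[:,0]-.5345,x[:,1]-.2657); q=x[(r>.015)&(r<.024)&(x[:,2]>.06)&(x[:,2]<.1)]; print("nut top rel",np.percentile(q[:,2],[10,50,90])-o["tool_pos"][2])
A=np.c_[q[:,:2]-[.5345,.2657],np.ones(len(q))]; k=abs(q[:,2]-np.median(q[:,2]))<.003; print(np.linalg.lstsq(A[k],q[k,2],rcond=None)[0])
q=x[(r<.003)&(x[:,2]>.06)&(x[:,2]<.11)]; print("tip",np.percentile(q[:,2],[50,90]))
s=grab("side","s5")[0]
a=cv2.resize(im[130:400,120:460],(500,397))[:,:,::-1]; b=cv2.resize(s[120:215,250:345],(300,300),interpolation=cv2.INTER_CUBIC)[:,:,::-1]
z=np.zeros((400,800,3),np.uint8); z[:397,:500]=a; z[:300,500:]=b; cv2.imwrite("pics/c5.png",z)
E
```

```text
nut top rel [0.01549367 0.01639328 0.01715799]
[ 0.00090409 -0.00083014  0.08112345]
tip [0.09215725 0.0928138 ]
```

View pics/c5.png

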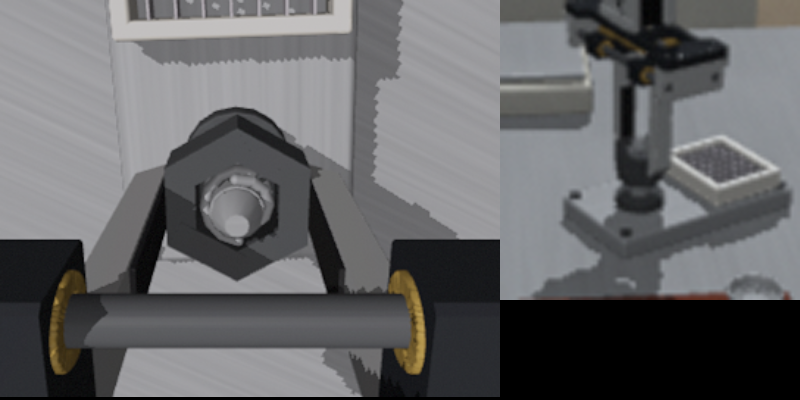

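The nut sits level on the post, on or just above the set nut, and hasn't slipped in the grip (picture 7). I'll keep turning at constant height until the torque climbs.

servo_tool(series="1 0 0 0 0.05;1 0 0 0 0.1;1 0 0 0 0.15;1 0 0 0 0.15")

```text
time: 19.07
tool_pos: [0.5346, 0.2658, 0.0647]
ee_rot: [3.141, -0.0, 0.314]
wrist_force: [-3.2, -3.6, 4.3]
width: 0.0498
```

```bash
python3 st.py
```

```text
19.0667 [0.5346 0.2658 0.0647] [ 3.141 -0.     0.314] [ 3.670e-01  2.570e-01  1.458e+00 -1.000e-03  1.426e+00  1.623e+00] F [-3.2  -3.57  4.34] T [-0.682  0.821  0.09 ] 0.04982147488322086
```

servo_tool(series="1 0 0 0 0.05;1 0 0 0 0.1;1 0 0 0 0.15;1 0 0 0 0.15")

```text
time: 19.4
tool_pos: [0.5346, 0.2655, 0.0647]
ee_rot: [3.14, 0.0, 0.165]
wrist_force: [-4.6, -4.3, 4.8]
width: 0.0494
```

```bash
python3 st.py
```

```text
19.4 [0.5346 0.2655 0.0647] [3.14  0.    0.165] [ 3.670e-01  2.570e-01  1.458e+00 -1.000e-03  1.427e+00  1.773e+00] F [-4.65 -4.3   4.77] T [-0.737  0.84   0.197] 0.04944125230950772
```

Torque is climbing.

servo_tool(series="1 0 0 0 0.04;1 0 0 0 0.08;1 0 0 0 0.08")

```text
time: 19.65
tool_pos: [0.5345, 0.2654, 0.0647]
ee_rot: [3.14, 0.0, 0.086]
wrist_force: [-4.6, -4.2, 5.4]
width: 0.0499
```

```bash
python3 st.py
```

```text
19.65 [0.5345 0.2654 0.0647] [3.14  0.    0.086] [ 0.367  0.257  1.458 -0.002  1.427  1.852] F [-4.55 -4.22  5.36] T [-0.846  0.859  0.352] 0.04993140015071219
```

servo_tool(series="1 0 0 0 0.04;1 0 0 0 0.08;1 0 0 0 0.08")

```text
time: 19.9
tool_pos: [0.5345, 0.2652, 0.0646]
ee_rot: [3.14, -0.0, 0.006]
wrist_force: [-4.9, -5.0, 5.1]
width: 0.0496
```

```bash
python3 st.py
```

```text
19.9 [0.5345 0.2652 0.0646] [ 3.14  -0.     0.006] [ 0.367  0.257  1.458 -0.002  1.427  1.932] F [-4.89 -5.03  5.07] T [-0.941  0.903  0.576] 0.049565476700620795
```

The torque is 0.58 N m, in the middle of the jam band. I'll release, then lift clear.

servo_tool(series="0.3 0 0 0 0;0 0 0 0 0;-0.5 0 0 0 0;-1 0 0 0 0;-1 0 0 0 0;-1 0 0 0 0;-1 0 0 0 0;-1 0 0 0 0;-1 0 0 0 0;-1 0 0 0 0;-1 0 0 0 0;-1 0 0 -2 0;-1 0 0 -4 0;-1 0 0 -7 0;-1 0 0 -10 0;-1 0 0 -10 0;-1 0 0 -10 0")

```text
time: 21.32
tool_pos: [0.5361, 0.2666, 0.1671]
ee_rot: [-3.139, -0.006, 0.001]
wrist_force: [0.1, -0.2, -0.7]
width: 0.0937
```

```bash
cat > meas.py <<'E'
import sys
from h import *
im,D,X,c,W,o=grab("wrist",sys.argv[1]); x=X.reshape(-1,3); print(o["tool_pos"],o["ee_rot"],o["joint_positions"].round(2))
r=np.hypot(x[:,0]-.534,x[:,1]-.2655); k=(r<.034)&(abs(x[:,2]-.0815)<.004)&(r>.0135); q=x[k]
print("nut top",np.percentile(q[:,2],[10,50,90]),q.min(0),q.max(0))
h=cv2.convexHull((q[:,:2]*1000).astype(np.float32))[:,0]
b=min((sum(np.ptp(h@[np.cos(a+j*np.pi/3),np.sin(a+j*np.pi/3)]) for j in range(3)),np.degrees(a)) for a in np.radians(np.arange(0,60,1)));print("flat normal deg mod 60",b)
A=np.c_[q[:,:2]-[.534,.2655],np.ones(len(q))];print("plane",np.linalg.lstsq(A,q[:,2],rcond=None)[0])
E
python3 meas.py w6
```

```text
[0.53605244 0.26656918 0.167111  ] [-3.13941402e+00 -5.65592166e-03  8.42730025e-04] [0.37 0.2  1.32 0.   1.62 1.94]
nut top [0.08012751 0.08109858 0.08198564] [0.50603548 0.24135283 0.07761917] [0.56375262 0.29140702 0.08407505]
flat normal deg mod 60 (np.float64(150.71252503847492), np.float64(32.0))
plane [ 0.00091005 -0.00278963  0.08104325]
```

View pics/w6.png

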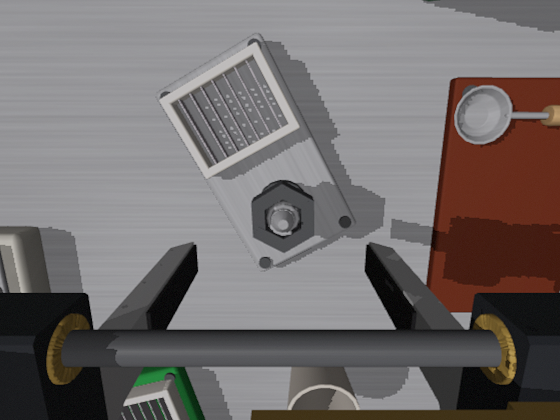

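The nut sits at the right height after release (top at 81 mm, level), with its flats about 2° behind the tool's last angle. I'll grip it again and check that the torque climbs at once.

servo_tool(series="-1 0 0 3 -0.03;-1 0 0 6 -0.03;-1 0 0 8 -0.03;-1 0 0 9.5 -0.03;-1 0 0 10 -0.03;-1 0 0 10 -0.03;0.5 0 0 10 -0.03;1 0 0 10 -0.03;1 0 0 10 -0.03;1 0 0 10 -0.03;1 0 0 10 -0.03;1 0 0 10 -0.03;1 0 0 10 -0.03;1 0 0 10 -0.03;1 0 0 10 -0.03;1 0 0 10 -0.03")

```text
time: 22.7
tool_pos: [0.5348, 0.2653, 0.0645]
ee_rot: [3.14, -0.0, 0.03]
wrist_force: [-1.1, -4.1, 2.1]
width: 0.0502
```

```bash
python3 st.py
```

```text
22.7 [0.5348 0.2653 0.0645] [ 3.14 -0.    0.03] [ 3.660e-01  2.570e-01  1.458e+00 -1.000e-03  1.426e+00  1.907e+00] F [-1.06 -4.09  2.1 ] T [-0.547  0.146 -0.091] 0.05016066825198647
```

servo_tool(series="1 0 0 0 0.03;1 0 0 0 0.06;1 0 0 0 0.06")

```text
time: 22.95
tool_pos: [0.5347, 0.2652, 0.0645]
ee_rot: [3.14, -0.0, -0.027]
wrist_force: [-1.0, -4.3, 3.3]
width: 0.0498
```

```bash
python3 st.py
```

```text
22.95 [0.5347 0.2652 0.0645] [ 3.14  -0.    -0.027] [ 0.367  0.257  1.458 -0.002  1.427  1.965] F [-0.99 -4.31  3.26] T [-0.699  0.221  0.817] 0.049836154337234935
```

The torque rose to about 0.8 N m within 3°, so the nut is jammed. I'll release and check once more.

servo_tool(series="0.3 0 0 0 0;0 0 0 0 0;-0.5 0 0 0 0;-1 0 0 0 0;-1 0 0 0 0;-1 0 0 0 0;-1 0 0 0 0;-1 0 0 0 0;-1 0 0 0 0;-1 0 0 0 0;-1 0 0 0 0;-1 0 0 -2 0;-1 0 0 -4 0;-1 0 0 -7 0;-1 0 0 -10 0;-1 0 0 -10 0;-1 0 0 -10 0;-1 0 0 -10 0")

```text
time: 24.45
tool_pos: [0.5342, 0.2659, 0.1634]
ee_rot: [3.141, 0.001, -0.029]
wrist_force: [0.4, 0.2, 1.2]
width: 0.0939
```

```bash
python3 meas.py w7; python3 st.py; python3 - <<'E'
from h import *
im,D,X,c,W,o=grab("side","s7"); x=X.reshape(-1,3)
for nm in("s7","side0"):
    x=np.load(nm+".npz")["X"].reshape(-1,3); r=np.hypot(x[:,0]-.534,x[:,1]-.2655)
    q=x[(r<.024)&(x[:,2]>.045)&(x[:,2]<.06)]; print(nm,len(q),np.percentile(q[:,2],[2,50]) if len(q) else 0)
E
```

```text
[0.53423335 0.26586004 0.16337766] [ 3.14123550e+00  8.83091454e-04 -2.92311278e-02] [0.37 0.2  1.32 0.   1.62 1.97]
nut top [0.08012771 0.08110706 0.08201578] [0.50653409 0.24120388 0.07751764] [0.56375484 0.29132529 0.08345598]
flat normal deg mod 60 (np.float64(150.54834166632193), np.float64(29.999999999999996))
plane [ 0.00099395 -0.00365242  0.08106047]
24.5 [0.5337 0.2657 0.1623] [ 3.14e+00  3.00e-03 -2.90e-02] [ 0.367  0.204  1.324 -0.     1.616  1.967] F [ 0.09 -0.35 -0.9 ] T [ 0.001  0.08  -0.003] 0.0939669406939459
s7 38 [0.04906105 0.05395536]
side0 47 [0.04798973 0.05470539]
```

View pics/s7.png

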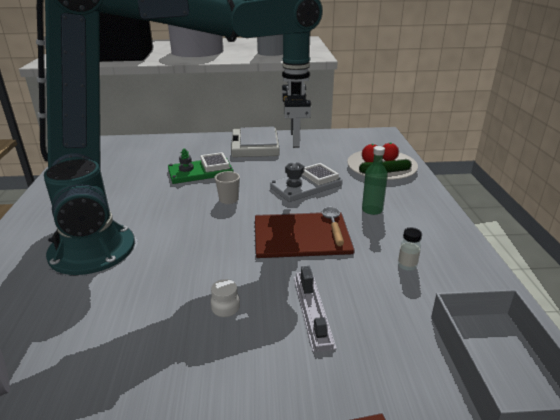

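The side view shows the lock nut on the post at (294,172). The square and small nuts are still in the trough at (306,280) and (320,327), and everything else is where it was. I'll hand in.

```bash
python3 -c "
from bench import robot
print(robot.close_job())"
```

```text
the job is handed in; nothing more can be done
None
```

The lock nut is on the post and tightened against the setting nut, and the job was handed in at about 24.5 s of the 72 s allowed.

I took the middle nut from the trough, stood it on the board and tipped it flat with a finger. Then I gripped it by its flats, screwed it down the post and tightened it.

**Jam:** the first tightening reached 0.58 N m. I let go, gripped again, and the torque rose to about 0.82 N m within roughly 3°. That is slightly above the 0.3–0.8 N m you gave; I left it there rather than loosen it.

**After release:**
- **Lock nut height:** its top is level at 81 mm, the same before and after tightening. That matches it sitting on the setting nut.
- **Setting nut:** I saw no shift, but the side camera can only resolve about 1 mm there.
- **Everything else:** in the last picture the other nuts, spoon, jar, bottle, cup and tub look unmoved, and the gripper is open and clear.

**Didn't quite match:** after the first release the nut's flats read about 2° behind the tool's angle. After the second release they read 30°, about 2° tighter, as the extra turn should give. The torque also climbed over about 18° the first time, rather than the few degrees described.

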